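# Set bow-spring dividers from the slide gauge and hold them

## Robot

A 6-joint arm with a two-finger parallel gripper is mounted at the origin on the work surface. World frame = base frame: x ahead of the robot, y to its left, z up, the work surface at z = 0. Lengths are in m, angles in rad, forces in N, time in s.
With the tool pointing down it reaches from about 0.25 to 0.775 m from the base axis. Payload 4 kg.
Tool frame: the origin (TCP) lies midway between the tips of the shut fingers; the grasp point (between the pads) lies 19 mm behind it (robot.pinch_z is the distance from the TCP to the grasp point, in m); x points along the fingers, y is the direction in which the jaws open and shut, and the axes are right-handed (so a half turn about x gives the same grasp; the last joint's range is limited). The gripper opens to 94 mm and grips with 3 to 60 N. Pads are 16 mm wide; open, the fingers measure 119 mm over their backs; the gripper's body (75 mm by 177 mm) begins 78 mm behind the grasp point.
Start: joints at [-1.261, 0.087, 1.371, -0, 1.684, -0.103], TCP at [0.221, -0.504, 0.206] pointing down, gripper open.
Joint ranges: [-3.1, 3.1], [-0.76, 2.03], [0.27, 2.55], [-1.08, 4.22], [0.17, 2.65], [-2.57, 2.57]. Speed limits (rad/s): [2.79, 2.79, 3.14, 3.14, 3.14, 3.14].

## Interface

Orientations are given as [roll, pitch, yaw] about the fixed x, y, z axes, in that order (R = Rz(yaw) Ry(pitch) Rx(roll)).
In Python, from bench import robot, imaging gives the robot as it stands. The module is installed in compiled form; this text tells all that it offers.
- The arm moves only by the tool drive_tool, never from a script. Its argument "commands" is a list that holds one entry, the list of rows, each a list of 4 numbers: the shift along the tool's x, y, z as a fraction of full scale, then the turn about the tool's x as a fraction of full scale. A call has 1 to 20 rows; each row shifts and turns the commanded pose from where the row before left it, along the tool's axes as they then stand; what a row does not reach is not made up. Full scale, the value 1, is 0.25 m for a shift and 360 degrees for a turn. A row lasts 1/10 s, in which the tool goes at most 50 mm and 8.59 degrees, less where a joint would pass 70% of its speed; a pose out of reach is approached as far as the arm can. A call with a number of a shift or a turn outside -1 to 1 is refused whole. A call with a gripper value outside its range is refused whole. "grip" is the opening, from 0 (shut) to 1 (fully open), set as the call begins (left out, the last holds). The fingers move at their own pace and stop on an object; the grip force is fixed at half the most. Time passes only in rows, so rows that do not move let the fingers close. It gives the time, the measured TCP pose, the force and the opening at its end, in the units of the state.
- robot.get_obs(): the state, without advancing time (a new reading comes with each control period).
- imaging.snapshot(name): name is "scene" or "side" or "wrist"; returns a dict with "pixels" (480x640x3 uint8, red, green, blue), "z_map" (480x640 float32, m along the optical axis (not along the pixel's ray), 0 where there is no reading), "mtx" (3x3 intrinsics, pixels), "k1" (the pictures are not rectified: a ray, as slopes to the right and down, at radius r is drawn at 1 + k1 r^2 times it, then the intrinsics apply), "extrinsics" (4x4, takes a point from world to camera coordinates). Camera axes: x right, y up, looking along -z (the intrinsics and any distortion apply to the point x, -y, -z); pixel columns grow to the right and rows downward; lengths in m; the calibration is good to about 2 mm. A picture is of the moment at which its call begins.
- robot.close_job(): hands the job in, once; it reports no verdict.
The state is a dict: "time": time; "joint_positions": joint angles; "qvel": joint speeds; "joint_torque": joint torques, N m; "tool_pos": TCP position; "ee_rot": TCP orientation; "wrist_force": force on the tool from outside, world axes, zero at the start; "wrist_torque": the same for the moment, N m; "width": finger opening in m.
Only numpy, scipy, OpenCV 4.12 (cv2) and the standard library are available. Lean on these libraries where they do the work, as an engineer would, in place of code of your own. Each camera call takes 0.05 s, during which the arm holds its last target.

## Task

Slide the gauge's moving jaw along the beam until its pointer stands at the pencil line on the bit of masking tape. Then pick up the bow-spring dividers by their two legs and squeeze them until their points stand over the two setting dots on the gauge's jaws, each point close above its own dot (within a centimetre) with nothing resting on the gauge. Finish still holding them there in the air with the gap steady, so that I can run the nut down, and leave the slide at the line and the other things on the bench where they are.

Things in the scene. Friction and masses are not known exactly. Their poses are not given: they have to be found in the camera images.
- gauge: the slide gauge: steel beam caliper screwed flat on a dark hardwood batten (72 x 236 mm) fixed to the bench, on the left or right of the bench (dividers on the other side). Origin on the bench under the beam; x across the beam, away from the robot; y along the beam, from the fixed to the moving jaw (within 0.25 rad of world y); z up. Both jaws point towards the robot
- slide_knob (a point): centre of the black round knob on the gauge's carriage, by which the carriage is slid: 22 mm in diameter, 26 mm high, its top 60 mm above the bench, its lower end at 34 mm on the carriage's flat top (36 x 44 mm); this point is at 47 mm. The carriage resists with about 2 N and stays where it is left
- gauge_slide (a joint): travel of the carriage in m: 0 = jaws closed, grows towards +y of the gauge (away from the fixed jaw), up to 0.12; it starts well open, at 0.075 or more
- slide_pointer (a point): tip of the thin pointer on the carriage's far side, over the white scale strip; its place along the beam is exactly that of the knob's centre, 28 mm further from the robot. Axes as the gauge's
- pencil_line (a point): middle of the pencil line, 1 mm wide and 15 mm long, drawn across the 22 x 15 mm bit of buff masking tape on the gauge's white scale strip, 18 mm above the bench; axes as the gauge's. It lies 25 to 90 mm from where the pointer starts, towards the fixed jaw
- dot_head (a point): centre of the setting dot (round dark dimple 8 mm in diameter) on the flat top of the fixed jaw, the right-hand jaw seen from the robot; 26 mm above the bench, 11 mm from the jaw's end. Jaws are 16 mm wide, 10 mm thick and stand out 52 mm from the beam towards the robot
- dot_slide (a point): centre of the same setting dot on the moving jaw; moves with the carriage, 14 mm nearer to the fixed jaw than the knob and 52 mm nearer to the robot. With the pointer at the line the two dots are 36 to 64 mm apart
- dividers: bow-spring dividers, steel, 125 g, 225 mm long: two legs 9 mm thick joined by a round bow spring, lying flat on the bench, points away from the robot. Pivot, boss and point of a leg lie on one line: boss 105 mm, point 190 mm from the pivot. Origin at the tool's underside, midway between the bosses when released; x towards the points, z up (it is fixed to the right leg)
- boss_right (a point): centre of the dark round boss (upright cylinder 12 mm in diameter, 14 mm high, its foot level with the tool's underside) on the right leg, where the tool is squeezed; weight balances near the bosses. Released: boss centres 48 mm apart, points 87 mm; the gap of the points is always 1.81 x the distance of the boss centres. Squeezing takes 3 N to begin, about 9 N at a 36 mm gap
- boss_left (a point): centre of the like boss on the left leg (7 mm above the tool's underside)
- tip_right (a point): end of the right point of the dividers, 3 mm above the tool's underside and 85 mm beyond the boss
- tip_left (a point): end of the left point of the dividers
- dividers_squeeze (a joint): how far the legs are squeezed together, in rad: 0 = released (points 87 mm apart), 0.27 = points 36 mm apart, 0.42 = almost closed
- pencil: bystander: carpenter's pencil, 150 mm, lying in front of the robot between gauge and dividers
- sanding_block: bystander: cork sanding block 100 x 62 x 36 mm
- tape_roll: bystander: roll of masking tape lying flat, 96 mm across, 24 mm high
- scraper: bystander: scraper with wooden handle, 210 mm, lying flat beyond the working area
- screwdriver: bystander: screwdriver, 200 mm, lying flat beyond the working area
- butt_hinge: bystander: brass butt hinge, 70 x 70 mm, lying open
- screw_jar: bystander: white pot, 72 mm across, 60 mm high

How it is judged:
On the way, in this order (a step that is already met when the one before it is completed fails the run):
1. the pointer stands at the pencil line, the dividers not yet taken up (y of slide_pointer in the frame of pencil_line between -0.003 and 0.003 m and height (world z) of boss_right below 0.015 m), for 0.4 s.
2. the dividers are lifted in the fingers (height (world z) of each of boss_right, boss_left above 0.03 m and contact force between the fingers and dividers above 1.5 N), for 0.2 s.
At the end, for the whole second after the job is handed in: Pointer within 3 mm of the line; dividers held squeezed in the fingers (over 1.5 N), at rest, gap steady (under 0.05 rad/s), each point within 4 mm of its dot seen from above and 0 to 15 mm above it, gauge not carrying them (under 0.4 N), through the last second (y of slide_pointer in the frame of pencil_line between -0.003 and 0.003 m and ((horizontal distance between tip_right and dot_head below 0.004 m and horizontal distance between tip_left and dot_slide below 0.004 m) or (horizontal distance between tip_left and dot_head below 0.004 m and horizontal distance between tip_right and dot_slide below 0.004 m)) and z of tip_right in the frame of dot_head between 0 and 0.015 m and z of tip_left in the frame of dot_head between 0 and 0.015 m and contact force between the fingers and dividers above 1.5 N and contact force between dividers and gauge below 0.4 N and velocity of joint dividers_squeeze between -0.05 and 0.05 rad/s and linear speed of dividers below 0.02 m/s); the arm keeps its last pose, push and grip.
It fails at once if a bystander is pushed more than 30 mm from its place (distance of any of pencil, sanding_block, tape_roll, scraper, screwdriver, butt_hinge, screw_jar from where it was at the start of the episode above 0.03 m).
It also fails if it takes over 64 s, if anything falls off the work surface, if the arm or the gripper's body presses on something with over 40 N, if the wrist force passes 120 N, or if a joint passes its speed limit or range.

## Working session

There is one attempt and no reset: what is moved stays moved. The work goes in short steps, Python scripts to look and compute and a tool call to move; the robot and the scene stay as the last step left them, time stands still between calls to the robot, and variables do not carry over. Pictures are saved under pics/ and viewed, and the job is handed in when it is done.

Besides the shell and the picture viewer there is one more tool, called after "Emit:" as name(argument=value, ...), one argument or row to a line, values as JSON. drive_tool: Moves the arm, as the interface text tells. Shift numbers are shares of 0.25 m and turn numbers shares of 360 degrees, none past 1 either way. Its arguments: {"type":"object","properties":{"commands":{"type":"array","items":{"type":"array","items":{"type":"array","items":{"type":"number","minimum":-1,"maximum":1}}}},"grip":{"type":"number"}},"required":["commands"]}

```bash
mkdir -p pics; ls; cat > h.py <<'E'
import numpy as np, cv2, pickle
from bench import robot, imaging
def snap(n,f):
    s=imaging.snapshot(n); cv2.imwrite(f'pics/{f}.png',s['pixels'][:,:,::-1]); pickle.dump(s,open(f'pics/{f}.pkl','wb')); return s
def load(f): return pickle.load(open(f'pics/{f}.pkl','rb'))
def ray(s,u,v):
    K=s['mtx']; x=np.array([(u-K[0,2])/K[0,0],(v-K[1,2])/K[1,1]]); d=x.copy()
    for _ in range(20): d=x/(1+s['k1']*(d@d))
    E=s['extrinsics']; R=E[:3,:3]; o=-R.T@E[:3,3]
    return o,R.T@np.array([d[0],-d[1],-1.0])
def onplane(s,u,v,z):
    o,d=ray(s,u,v); return o+d*(z-o[2])/d[2]
def depthpt(s,u,v):
    o,d=ray(s,u,v); return o+d*s['z_map'][int(round(v)),int(round(u))]
def proj(s,p):
    E=s['extrinsics']; c=E[:3,:3]@np.asarray(p)+E[:3,3]; x=np.array([c[0],-c[1]])/-c[2]; x=x*(1+s['k1']*(x@x)); K=s['mtx']
    return K[0,0]*x[0]+K[0,2],K[1,1]*x[1]+K[1,2]
E
python3 - <<'E'
from h import *
for n in ["scene","side","wrist"]:
    s=snap(n,n+'0'); E=s['extrinsics']; print(n,s['mtx'].tolist(),s['k1'],(-E[:3,:3].T@E[:3,3]).round(3))
print(robot.get_obs(), robot.pinch_z)
E
```

```text
pics
scene [[451.3311560180731, 0.0, 314.7608561737365], [0.0, 451.3311560180731, 237.4260978296146], [0.0, 0.0, 1.0]] 0.016889484751904462 [1.143 0.081 0.906]
side [[586.3583744778743, 0.0, 320.54860598856806], [0.0, 586.3583744778743, 234.37597776076026], [0.0, 0.0, 1.0]] -0.02377095333118413 [-0.126  1.019  0.852]
wrist [[403.1210996266655, 0.0, 321.8854821697658], [0.0, 403.1210996266655, 244.79498214257248], [0.0, 0.0, 1.0]] -0.07325413414060558 [ 0.29  -0.473  0.383]
{'time': 0.15, 'joint_positions': array([-1.26111887e+00,  8.77973214e-02,  1.37185365e+00, -2.26018558e-05,
        1.68356975e+00, -1.03104586e-01]), 'qvel': array([-0.00107625, -0.00126332, -0.00499075,  0.00175456,  0.00014804,
       -0.00103128]), 'joint_torque': array([ 1.57131599e-03, -3.40645087e+01, -3.02792501e+01,  7.17263692e-02,
        3.04722483e-02, -1.00920120e-04]), 'tool_pos': array([ 0.22050317, -0.50343362,  0.20459354]), 'ee_rot': array([-1.66010481,  1.5691681 ,  1.89426736]), 'wrist_force': array([ 0.44872867,  0.33338583, -0.09277236]), 'wrist_torque': array([-0.00046736, -0.0284384 ,  0.0381777 ]), 'width': 0.09382389330293436} 0.0188
```

View pics/scene0.png

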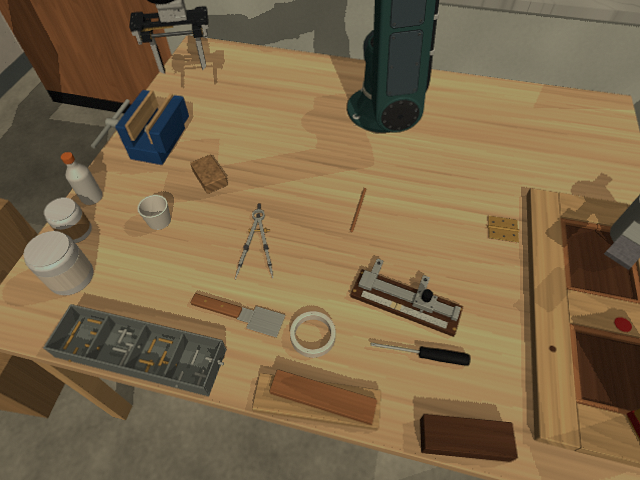

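View pics/side0.png

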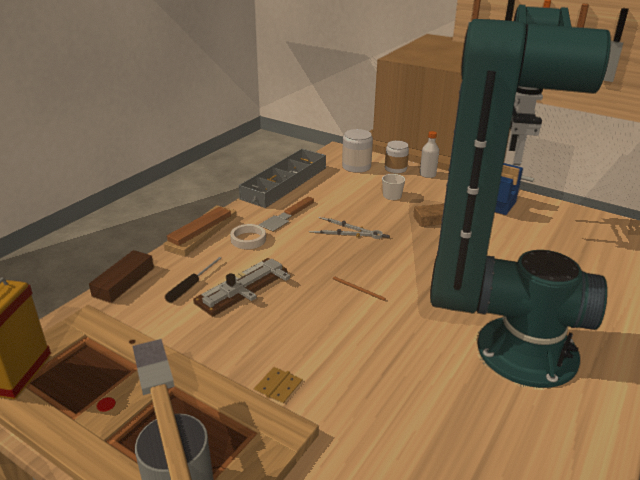

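View pics/wrist0.png

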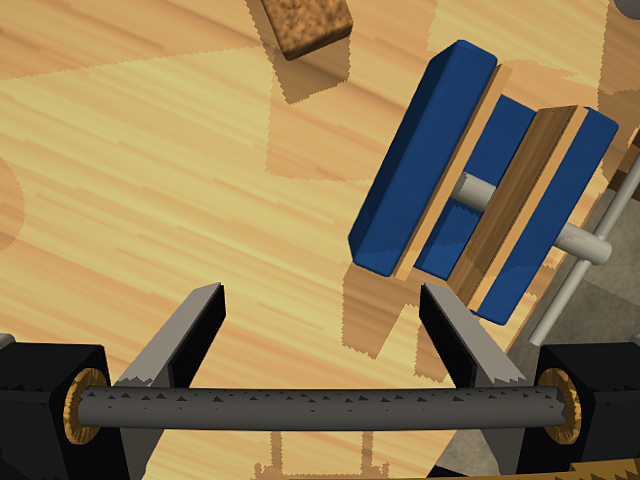

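```bash
python3 - <<'E'
from h import *
a=load('scene0')['pixels'][:,:,::-1]
cv2.imwrite('pics/c1.png',cv2.resize(a[250:340,340:470],None,fx=6,fy=6,interpolation=cv2.INTER_CUBIC))
cv2.imwrite('pics/c2.png',cv2.resize(a[195:285,225:285],None,fx=6.5,fy=6.5,interpolation=cv2.INTER_CUBIC))
b=load('side0')['pixels'][:,:,::-1]
cv2.imwrite('pics/c3.png',cv2.resize(b[250:320,185:305],None,fx=6.5,fy=6.5,interpolation=cv2.INTER_CUBIC))
E
```

```text
(no output)
```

View pics/c1.png

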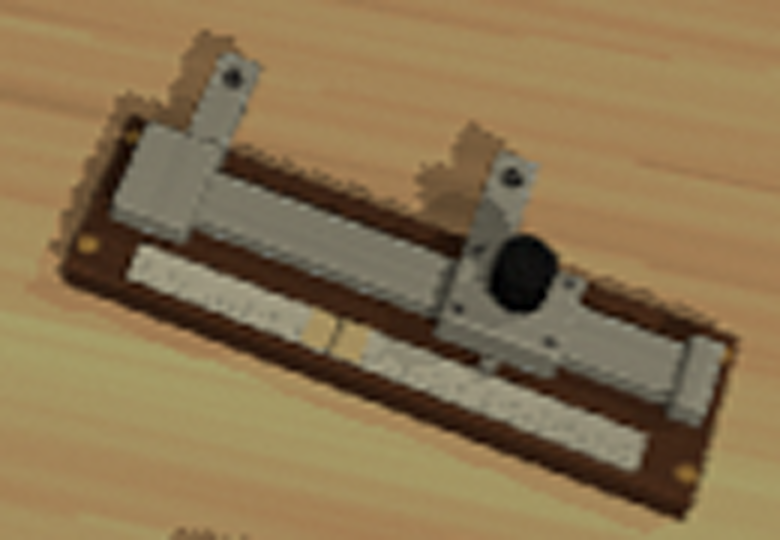

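View pics/c2.png

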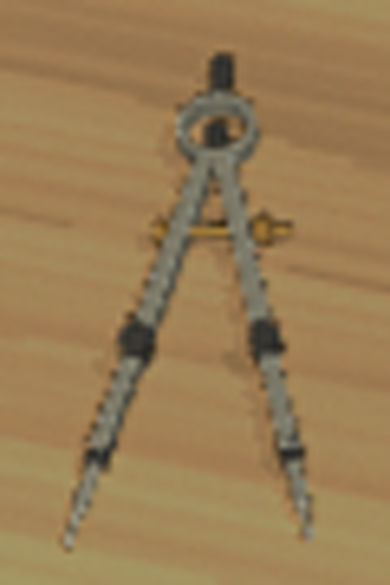

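View pics/c3.png

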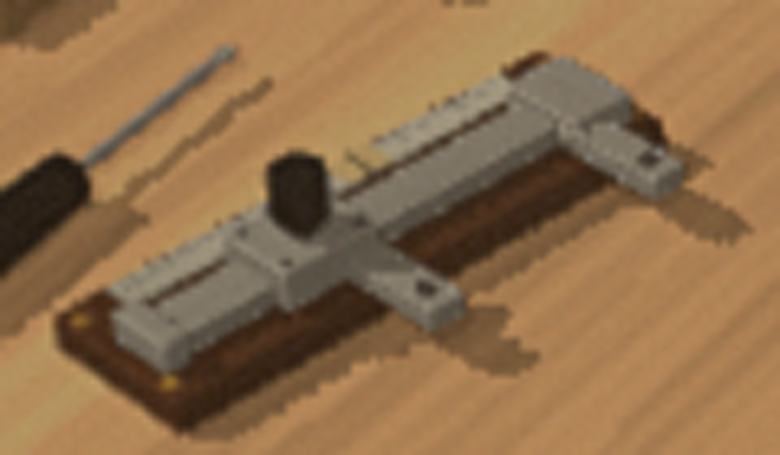

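```bash
python3 - <<'E'
from h import *
s=load('scene0'); d=load('side0')
def c(x,y,k,u0,v0): return (x+.5)/k-.5+u0,(y+.5)/k-.5+v0
P={}
for n,x,y,z in [('head',232,76,.026),('slide',512,178,.026),('knobtop',526,262,.060),('line',335,338,.018),('ptr',488,367,.02)]:
    P[n]=onplane(s,*c(x,y,6,340,250),z); print(n,P[n].round(4))
for n,x,y,z in [('bR',137,336,.014),('bL',265,332,.014),('tR',68,547,.003),('tL',309,539,.003),('ring',217,130,.009)]:
    P[n]=onplane(s,*c(x,y,6.5,225,195),z); print(n,P[n].round(4))
for n,x,y,z in [('head',650,157,.026),('slide',426,288,.026),('knobtop',298,163,.060),('line',358,160,.018)]:
    print('side',n,onplane(d,*c(x,y,6.5,185,250),z).round(4))
f=lambda a,b:np.linalg.norm(P[a]-P[b])
print(f('bR','bL'),f('tR','tL'),f('bR','tR'))
v=P['slide']-P['head']; print('gauge y angle',np.arctan2(v[1],v[0])*180/np.pi, np.linalg.norm(v))
m=(P['tR']+P['tL']-P['bR']-P['bL'])/2; print('div yaw',np.degrees(np.arctan2(m[1],m[0])))
E
```

```text
head [0.5672 0.085  0.026 ]
slide [0.5869 0.1937 0.026 ]
knobtop [0.6415 0.1976 0.06  ]
line [0.6644 0.1394 0.018 ]
ptr [0.6639 0.1941 0.02  ]
bR [ 0.5901 -0.2308  0.014 ]
bL [ 0.5771 -0.1855  0.014 ]
tR [ 0.6753 -0.2287  0.003 ]
tL [ 0.6518 -0.1465  0.003 ]
ring [ 0.4871 -0.2341  0.009 ]
side head [0.5694 0.0828 0.026 ]
side slide [0.5888 0.192  0.026 ]
side knobtop [0.6432 0.1938 0.06  ]
side line [0.6665 0.136  0.018 ]
0.04712352992267094 0.08549649061173215 0.08599634002713798
gauge y angle 79.71650311375764 0.1105194675090142
div yaw 14.404994344924258
```

```bash
cat >> h.py <<'E'
from scipy.spatial.transform import Rotation as Ro
def tool():
    o=robot.get_obs(); return np.array(o['tool_pos']),Ro.from_euler('xyz',o['ee_rot']).as_matrix(),o
def plan(target=None,yaw=None):
    """yaw: desired world direction (deg) of tool y (mod 180). Gives shift in tool axes units /0.25 BEFORE turn and the turn."""
    p,R,o=tool()
    cur=np.degrees(np.arctan2(R[1,1],R[0,1]))
    print('t',round(o['time'],2),'p',p.round(4),'yaw_y',round(cur,2),'w',round(o['width'],4),'F',o['wrist_force'].round(2),'xdir',R[:,0].round(4),'q6',round(o['joint_positions'][5],3),'q1',round(o['joint_positions'][0],3))
    if target is not None:
        print(' shift tool frame /0.25:',(R.T@(np.array(target)-p)/.25).round(4))
    if yaw is not None:
        d=(yaw-cur+90)%180-90; print(' turn/360:',round(-d/360,5),'deg world',round(d,2))
E
python3 - <<'E'
from h import *
plan([0.60,0.17,0.20],79.7)
s=load('wrist0'); p,R,o=tool(); E=s['extrinsics']; print((E[:3,:3]@R).round(3), E[:3,:3]@p+E[:3,3])
for n in ['scene0']:
    s=load(n); print('pencil',onplane(s,364,190,.004),onplane(s,352,230,.004))
E
```

```text
t 0.15 p [ 0.2205 -0.5034  0.2046] yaw_y -66.35 w 0.0938 F [ 0.45  0.33 -0.09] xdir [-5.0e-04  1.5e-03 -1.0e+00] q6 -0.103 q1 -1.261
 shift tool frame /0.25: [ 0.0217 -1.8585 -2.4711]
 turn/360: 0.09431 deg world -33.95
[[ 0.001  1.    -0.001]
 [ 0.265 -0.001 -0.964]
 [-0.964  0.001 -0.265]] [ 0.0004909  -0.02614665 -0.19254366]
pencil [0.33730956 0.01177786 0.004     ] [0.47449491 0.00651661 0.004     ]
```

Emit:
drive_tool(
  commands=[
    [[0.005,-0.103,-0.137,0],[0.005,-0.103,-0.137,0],[0.005,-0.103,-0.137,0],[0.005,-0.103,-0.137,0],[0.005,-0.103,-0.137,0],[0.005,-0.103,-0.137,0],[0.005,-0.103,-0.137,0],[0.005,-0.103,-0.137,0],[0.005,-0.103,-0.137,0],[0.005,-0.103,-0.137,0],[0.005,-0.103,-0.137,0],[0.005,-0.103,-0.137,0],[0.005,-0.103,-0.137,0],[0.005,-0.103,-0.137,0],[0.005,-0.103,-0.137,0],[0.005,-0.103,-0.137,0],[0.005,-0.103,-0.137,0],[0.005,-0.103,-0.137,0],[0,0,0,0],[0,0,0,0]],
  ],
)

```text
time: 2.15
tool_pos: [0.599, 0.1686, 0.1817]
ee_rot: [0.031, 1.568, -2.696]
wrist_force: [0.5, -0.2, -0.2]
width: 0.0941
```

Emit:
drive_tool(
  commands=[
    [[0.03,0,0,0.0188],[0.03,0,0,0.0188],[0.03,0,0,0.0188],[0.03,0,0,0.0188],[0.02,0,0,0.0191],[0,0,0,0],[0,0,0,0],[0,0,0,0]],
  ],
)

```text
time: 2.95
tool_pos: [0.5995, 0.1674, 0.1488]
ee_rot: [-2.953, 1.57, 0.01]
wrist_force: [0.2, 0.4, -0.1]
width: 0.0937
```

```bash
python3 - <<'E'
from h import *
plan([0.60,0.17,0.14],79.7)
snap('wrist','w1')
E
```

```text
t 2.95 p [0.5995 0.1674 0.1488] yaw_y -100.25 w 0.0937 F [ 0.25  0.41 -0.05] xdir [ 0.0011  0.     -1.    ] q6 1.931 q1 0.181
 shift tool frame /0.25: [ 0.0352 -0.0105  0.    ]
 turn/360: 0.00014 deg world -0.05
```

View pics/w1.png

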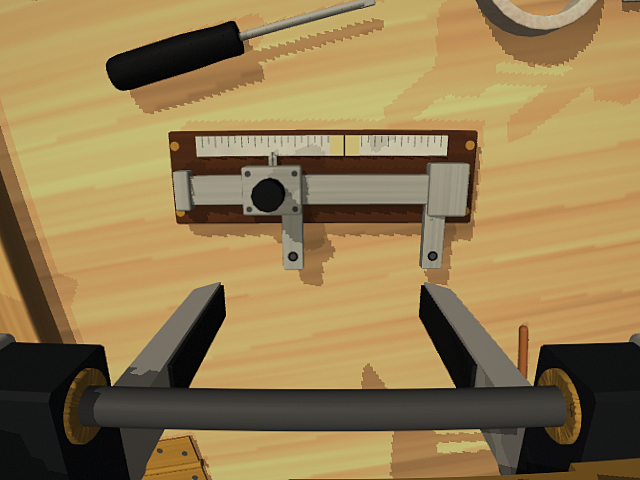

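```bash
cat >> h.py <<'E'
def darkc(s,u,v,r,th=60):
    g=cv2.cvtColor(s['pixels'],cv2.COLOR_RGB2GRAY).astype(float); u,v=int(u),int(v)
    w=np.clip(th-g[v-r:v+r+1,u-r:u+r+1],0,None); yy,xx=np.mgrid[v-r:v+r+1,u-r:u+r+1]
    return (w*xx).sum()/w.sum(),(w*yy).sum()/w.sum()
E
python3 - <<'E'
from h import *
s=load('w1')
A=darkc(s,293,256,6,90);B=darkc(s,432,256,6,90)
g=cv2.cvtColor(s['pixels'],cv2.COLOR_RGB2GRAY)
print(g[146,332:358]); print(g[153:163,266:282])
L=darkc(s,344,146,4,130); print(A,B,L)
# knob top circle
m=(g[170:220,240:295]<45).astype(np.uint8); c=max(cv2.findContours(m,0,1)[0],key=cv2.contourArea); (kx,ky),kr=cv2.minEnclosingCircle(c); kx+=240;ky+=170; print(kx,ky,kr)
H=onplane(s,*B,.026);S=onplane(s,*A,.026);Ln=onplane(s,*L,.018);
K=onplane(s,kx,ky,.058)
print('head',H,'slide',S,'line',Ln,'knob',K)
v=(S-H);d=np.linalg.norm(v);v/=d; gx=np.array([v[1],-v[0],0]); print(d,np.degrees(np.arctan2(v[1],v[0])))
ptr=onplane(s,273,154,.02); print('ptr',ptr)
for n,p in [('S',S),('line',Ln),('knob',K),('ptr',ptr)]: print(n,((p-H)@v*1000).round(2),((p-H)@gx*1000).round(2))
E
```

```text
[180 180 181 180 182 180 180 180 180 182 191 126  18 166 188 180 179 180
 178 180 181 179 179 179 180 180]
[[188 190 189 187 179 125  57 118 140 172 175 166 172 193 187 185]
 [195 193 193 189 175 128  65 124 127 140 165 140 146 191 173 173]
 [183 180 181 178 164 137  87 147 146  99 106  92 126 160 157 155]
 [ 38  42  96 147 161 150  97 166 174 138 105  22  31  36  36  37]
 [ 27  10  87 166 169 147  79 136 163 152 109  12  19  18  26  28]
 [ 41  30  98 168 163 131  71 110 138 142 111  16  24  27  25  22]
 [ 41  33  94 161 152 118  53  95 140 142 111  17  25  25  30  35]
 [ 43  33  85 145 142 119  56 100 140 143 112  17  25  26  36  47]
 [ 40  33  87 147 143 122  67  98 141 142 111  19  25  26  32  40]
 [ 40  30  89 149 143 130  85  98 141 143 113  25  22  24  24  33]]
(np.float64(292.60297239915076), np.float64(256.1589702760085)) (np.float64(432.0571139752338), np.float64(255.64493303007328)) (np.float64(343.9836065573771), np.float64(145.98553519768564))
268.1028518676758 194.77495002746582 17.247081756591797
head [0.56893541 0.08485343 0.026     ] slide [0.58793441 0.19272317 0.026     ] line [0.66348046 0.13901615 0.018     ] knob [0.64230278 0.19639399 0.058     ]
0.10953009677300889 80.01099199012664
ptr [0.66722129 0.19238924 0.02      ]
S 109.53 -0.0
line 69.74 83.72
knob 122.58 52.91
ptr 122.95 78.14
```

```bash
python3 - <<'E'
from h import *
plan([0.642,0.1965,0.042],80)
E
```

```text
t 3.0 p [0.5996 0.1676 0.1487] yaw_y -100.25 w 0.0935 F [-0.53  0.32 -0.41] xdir [ 0.0012  0.     -1.    ] q6 1.931 q1 0.182
 shift tool frame /0.25: [ 0.4271 -0.1438 -0.1459]
 turn/360: -0.00071 deg world 0.25
```

Emit:
drive_tool(
  commands=[
    [[0,-0.036,-0.0365,0],[0,-0.036,-0.0365,0],[0,-0.036,-0.0365,0],[0,-0.036,-0.0365,-0.0007],[0.08,0,0,0],[0.08,0,0,0],[0.08,0,0,0],[0.08,0,0,0],[0.05,0,0,0],[0.03,0,0,0],[0.02,0,0,0],[0,0,0,0],[0,0,0,0],[0,0,0,0]],
  ],
  grip=0.55,
)

```text
time: 4.4
tool_pos: [0.6425, 0.1971, 0.0442]
ee_rot: [-2.799, 1.569, 0.168]
wrist_force: [-0.8, 0.3, -0.5]
width: 0.0518
```

```bash
python3 - <<'E'
from h import *
plan([0.642,0.1965,0.040],80)
snap('wrist','w2')
E
```

```text
t 4.4 p [0.6425 0.1971 0.0442] yaw_y -100.04 w 0.0518 F [-0.81  0.33 -0.53] xdir [ 2.1e-03  4.0e-04 -1.0e+00] q6 1.959 q1 0.213
 shift tool frame /0.25: [0.0168 0.0028 0.0015]
 turn/360: -0.00011 deg world 0.04
```

View pics/w2.png

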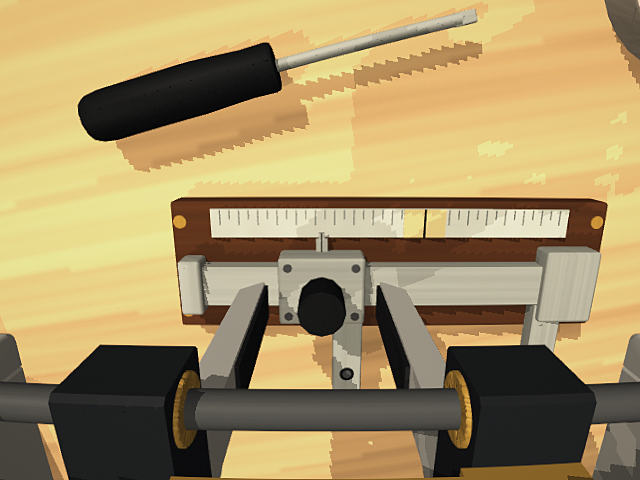

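Emit:
drive_tool(
  commands=[
    [[0.012,0.002,0,0],[0,0,0,0],[0,0,0,0],[0,0,0,0],[0,0,0,0],[0,0,0,0],[0,0,0,0]],
  ],
  grip=0.15,
)

```text
time: 5.15
tool_pos: [0.6417, 0.1967, 0.04]
ee_rot: [-1.897, 1.57, 1.069]
wrist_force: [0.3, 0.9, -0.7]
width: 0.0212
```

```bash
python3 - <<'E'
from h import *
plan()
s=snap('wrist','w3')
g=cv2.cvtColor(s['pixels'],cv2.COLOR_RGB2GRAY)
cv2.imwrite('pics/w3c.png',cv2.resize(s['pixels'][190:340,180:580,::-1],None,fx=2,fy=2,interpolation=cv2.INTER_CUBIC))
E
```

```text
t 5.15 p [0.6417 0.1967 0.04  ] yaw_y -100.03 w 0.0212 F [ 0.28  0.95 -0.71] xdir [ 2.e-04  3.e-04 -1.e+00] q6 1.959 q1 0.213
```

View pics/w3c.png

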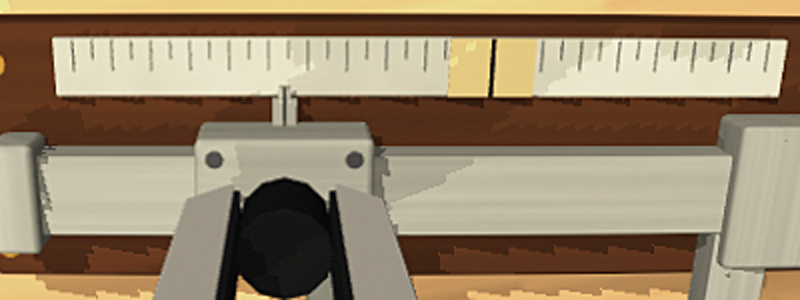

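```bash
python3 - <<'E'
from h import *
s=load('w3'); g=cv2.cvtColor(s['pixels'],cv2.COLOR_RGB2GRAY)
print(g[222,418:436]); print(g[240,314:332]);
v=np.array([np.cos(np.radians(80)),np.sin(np.radians(80)),0])
L=onplane(s,426.2,222,.018)
for z in (.018,.02,.024,.028): P=onplane(s,322.3,234,z); print(z,P.round(4),((L-P)@v*1000).round(2))
print(L)
p,R,o=tool(); 
print('line-TCP along',(L-p)@v)
E
```

```text
[202 201 200 201 202 208 213  28   2  95 220 204 201 201 201 201 202 201]
[ 54  41 155 183 175 195 213 128  56 150 205 188 172 186 113  22  34  36]
0.018 [0.6679 0.1918 0.018 ] -53.12
0.02 [0.6684 0.1917 0.02  ] -53.12
0.024 [0.6693 0.1915 0.024 ] -53.12
0.028 [0.6703 0.1913 0.028 ] -53.12
[0.66492988 0.13834422 0.018     ]
line-TCP along -0.053454778821494395
```

Emit:
drive_tool(
  commands=[
    [[0,0.01,0,0],[0,0.02,0,0],[0,0.025,0,0],[0,0.025,0,0],[0,0.025,0,0],[0,0.025,0,0],[0,0.025,0,0],[0,0.025,0,0],[0,0.02,0,0],[0,0.013,0,0],[0,0,0,0],[0,0,0,0],[0,0,0,0]],
  ],
)

```text
time: 6.5
tool_pos: [0.6322, 0.1431, 0.0399]
ee_rot: [1.418, 1.569, -1.899]
wrist_force: [-0.3, -1.7, -0.9]
width: 0.0212
```

```bash
python3 - <<'E'
from h import *
plan()
s=snap('wrist','w4')
cv2.imwrite('pics/w4c.png',cv2.resize(s['pixels'][210:260,280:380,::-1],None,fx=8,fy=8,interpolation=cv2.INTER_NEAREST))
E
```

```text
t 6.5 p [0.6322 0.1431 0.0399] yaw_y -100.05 w 0.0212 F [-0.26 -1.69 -0.89] xdir [-7.0e-04 -2.1e-03 -1.0e+00] q6 1.883 q1 0.136
```

View pics/w4c.png

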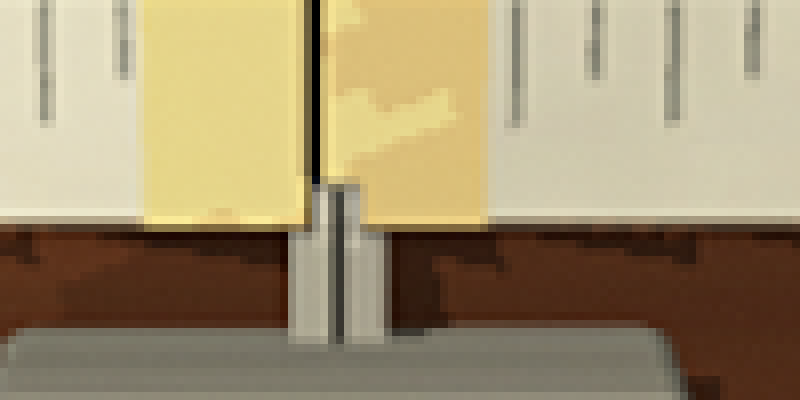

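Emit:
drive_tool(
  commands=[
    [[0,-0.003,0,0],[0,-0.003,0,0],[0,0,0,0],[0,0,0,0],[0,0,0,0]],
  ],
)

```text
time: 7.05
tool_pos: [0.6326, 0.1455, 0.04]
ee_rot: [1.692, 1.571, -1.625]
wrist_force: [-0.1, -1.7, 0.2]
width: 0.0213
```

```bash
python3 - <<'E'
from h import *
plan()
s=snap('wrist','w5')
cv2.imwrite('pics/w5c.png',cv2.resize(s['pixels'][210:260,280:380,::-1],None,fx=8,fy=8,interpolation=cv2.INTER_NEAREST))
E
```

```text
t 7.05 p [0.6326 0.1455 0.04  ] yaw_y -100.04 w 0.0213 F [-0.1  -1.74  0.19] xdir [-0.e+00 -2.e-04 -1.e+00] q6 1.885 q1 0.139
```

View pics/w5c.png

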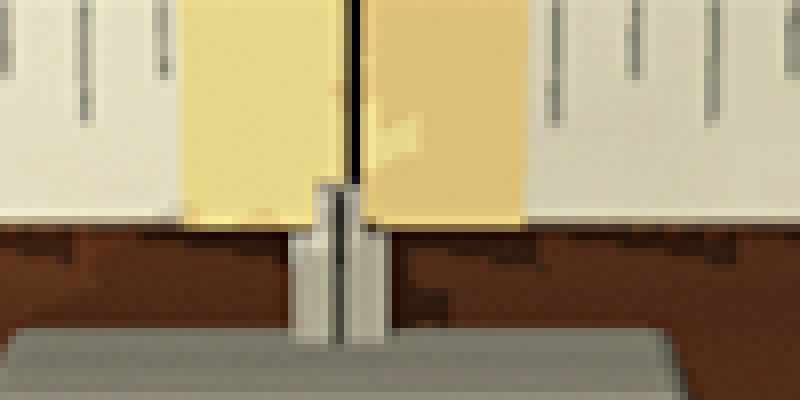

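Emit:
drive_tool(
  commands=[
    [[0,0.003,0,0],[0,0,0,0],[0,0,0,0],[0,0,0,0],[0,0,0,0]],
  ],
)

```text
time: 7.6
tool_pos: [0.6326, 0.1454, 0.0399]
ee_rot: [-1.739, 1.57, 1.228]
wrist_force: [0.0, 0.7, -1.2]
width: 0.0211
```

Emit:
drive_tool(
  commands=[
    [[0,0,0,0],[0,0,0,0],[0,0,0,0],[0,0,0,0]],
  ],
  grip=0.5,
)

```text
time: 8.0
tool_pos: [0.6327, 0.1446, 0.0402]
ee_rot: [2.763, 1.57, -0.554]
wrist_force: [0.5, 0.5, 0.4]
width: 0.046
```

```bash
python3 - <<'E'
from h import *
plan()
s=snap('wrist','w6')
cv2.imwrite('pics/w6c.png',cv2.resize(s['pixels'][210:260,280:380,::-1],None,fx=8,fy=8,interpolation=cv2.INTER_NEAREST))
E
```

```text
t 8.0 p [0.6327 0.1446 0.0402] yaw_y -100.05 w 0.046 F [0.52 0.55 0.36] xdir [ 4.e-04 -2.e-04 -1.e+00] q6 1.884 q1 0.138
```

View pics/w6c.png

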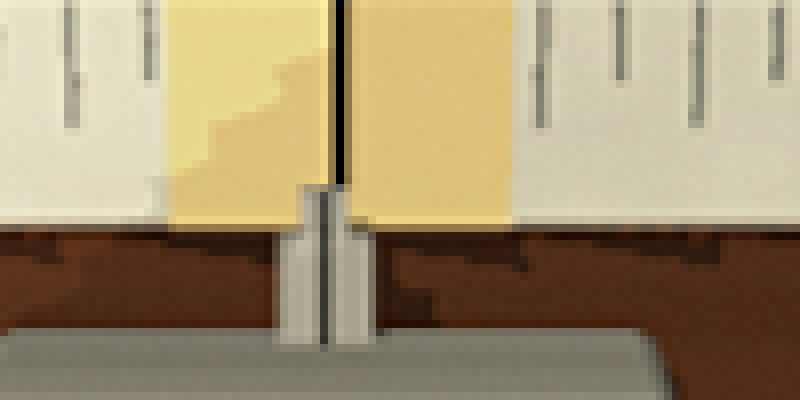

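Emit:
drive_tool(
  commands=[
    [[-0.03,0,0,0],[-0.07,0,0,0],[-0.09,0,0,0],[-0.09,0,0.04,0],[-0.09,0,0.06,0],[-0.07,0,0.06,0],[0,0,0.04,0],[0,0,0,0],[0,0,0,0],[0,0,0,0]],
  ],
  grip=1,
)

```text
time: 9.05
tool_pos: [0.583, 0.1532, 0.1483]
ee_rot: [0.436, 1.568, -2.881]
wrist_force: [0.6, -0.2, -0.0]
width: 0.0941
```

```bash
cat > gd.py <<'E'
from h import *
def gauge(s,b,a,l):
    B=darkc(s,*b,7,90);A=darkc(s,*a,7,90)
    H=onplane(s,*B,.026);S=onplane(s,*A,.026); v=S-H; d=np.linalg.norm(v)
    print('px',B,A,'head',H.round(4),'slide',S.round(4),'dist',d,'ang',np.degrees(np.arctan2(v[1],v[0])),'mid',((H+S)/2).round(4))
    return H,S
E
python3 - <<'E'
from h import *
# boss mid / yaw target
plan([0.5836,-0.208,0.15],-75.6)
snap('wrist','w7')
E
```

```text
t 9.05 p [0.583  0.1532 0.1483] yaw_y -100.06 w 0.0941 F [ 0.64 -0.19 -0.01] xdir [-2.5e-03 -7.0e-04 -1.0e+00] q6 1.909 q1 0.163
 shift tool frame /0.25: [-0.006   1.4221 -0.2548]
 turn/360: -0.06795 deg world 24.46
```

View pics/w7.png

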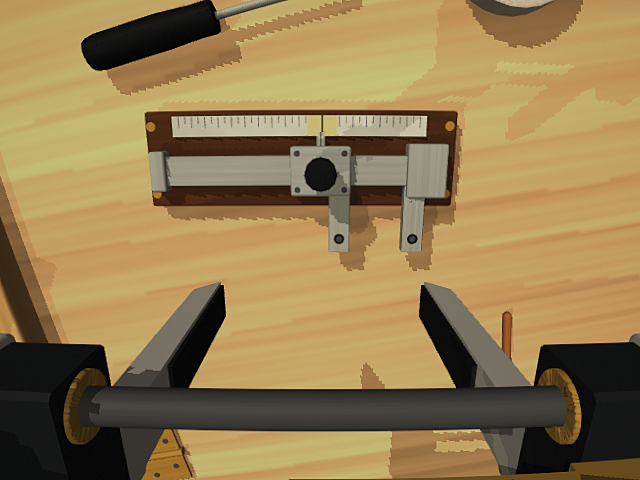

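Emit:
drive_tool(
  commands=[
    [[0,0.06,-0.01,0],[0,0.118,-0.022,0],[0,0.14,-0.025,0],[0,0.14,-0.025,0],[0,0.14,-0.025,0],[0,0.14,-0.025,0],[0,0.14,-0.025,0],[0,0.14,-0.025,0],[0,0.14,-0.025,0],[0,0.14,-0.025,0],[0,0.124,-0.022,0],[0,0,0,-0.017],[0,0,0,-0.017],[0,0,0,-0.017],[0,0,0,-0.017],[0,0,0,0],[0,0,0,0],[0,0,0,0]],
  ],
)

```text
time: 10.9
tool_pos: [0.5836, -0.2081, 0.1498]
ee_rot: [0.04, 1.57, -2.852]
wrist_force: [0.1, 0.2, -0.2]
width: 0.0941
```

```bash
python3 - <<'E'
from gd import *
plan()
gauge(load('w7'),(412,239),(339,239),0)
snap('wrist','w8')
E
```

```text
t 10.9 p [ 0.5836 -0.2081  0.1498] yaw_y -75.67 w 0.0941 F [ 0.08  0.17 -0.2 ] xdir [-3.e-04 -1.e-04 -1.e+00] q6 0.887 q1 -0.434
px (np.float64(411.82707117852976), np.float64(238.62823803967328)) (np.float64(338.5246659815005), np.float64(238.47302158273382)) head [0.5689 0.0847 0.026 ] slide [0.5788 0.1407 0.026 ] dist 0.05681921973557385 ang 79.87908631329407 mid [0.5739 0.1127 0.026 ]
```

View pics/w8.png

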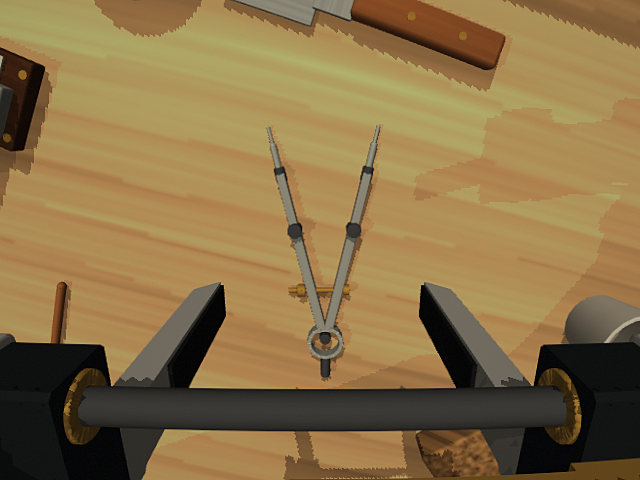

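```bash
python3 - <<'E'
from gd import *
s=load('w8')
a=darkc(s,295,230,9,70);b=darkc(s,353,230,9,70);print(a,b)
L=onplane(s,*a,.012);R=onplane(s,*b,.012);tL=onplane(s,268,125.5,.003);tR=onplane(s,379,125,.003)
print(L,R,np.linalg.norm(L-R),np.linalg.norm(tL-tR),np.linalg.norm(L-tL))
v=L-R;print('ang',np.degrees(np.arctan2(v[1],v[0])),'mid',(L+R)/2)
v=tL-tR;print('ang tips',np.degrees(np.arctan2(v[1],v[0])))
m=(L+R)/2
plan([m[0],m[1],.06],np.degrees(np.arctan2((L-R)[1],(L-R)[0])))
E
```

```text
(np.float64(295.7839805825243), np.float64(230.07718446601942)) (np.float64(352.8913678618858), np.float64(229.36069057104913))
[ 0.57965568 -0.18699436  0.012     ] [ 0.59167993 -0.23147346  0.012     ] 0.0460757331922585 0.08662751640041862 0.08490469420781373
ang 105.12745407958664 mid [ 0.58566781 -0.20923391  0.012     ]
ang tips 104.64022444608251
t 10.95 p [ 0.5837 -0.2079  0.1499] yaw_y -75.64 w 0.0943 F [ 0.78 -0.23  0.08] xdir [-2.e-04 -1.e-04 -1.e+00] q6 0.887 q1 -0.434
 shift tool frame /0.25: [ 0.3594  0.007  -0.0066]
 turn/360: -0.00214 deg world 0.77
```

Emit:
drive_tool(
  commands=[
    [[0.06,0.007,-0.007,-0.001],[0.08,0,0,0],[0.1,0,0,0],[0.1,0,0,0],[0.08,0,0,0],[0.06,0,0,0],[0,0,0,0],[0,0,0,0],[0,0,0,0]],
  ],
  grip=1,
)

```text
time: 11.85
tool_pos: [0.587, -0.2094, 0.0315]
ee_rot: [2.416, 1.568, -0.467]
wrist_force: [-0.0, 0.8, -0.2]
width: 0.0939
```

```bash
python3 - <<'E'
from gd import *
plan([.5857,-.2092,.004])
s=snap('wrist','w9')
E
```

```text
t 11.85 p [ 0.587  -0.2094  0.0315] yaw_y -75.2 w 0.0939 F [-0.    0.83 -0.2 ] xdir [ 0.0026 -0.0013 -1.    ] q6 0.879 q1 -0.434
 shift tool frame /0.25: [ 0.11   -0.0023  0.005 ]
```

View pics/w9.png

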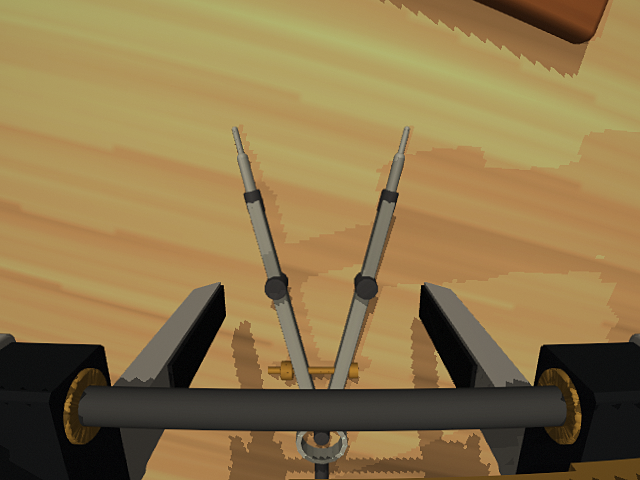

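```bash
python3 - <<'E'
from gd import *
s=load('w9')
a=darkc(s,276,288,11,70);b=darkc(s,366,288,11,70);print(a,b)
L=onplane(s,*a,.012);R=onplane(s,*b,.012)
m=(L+R)/2; v=L-R
print(L,R,np.linalg.norm(v),m)
plan([m[0],m[1],.004],np.degrees(np.arctan2(v[1],v[0])))
E
```

```text
(np.float64(277.37368599525263), np.float64(286.26178365547645)) (np.float64(365.2152300824176), np.float64(286.5761504120879))
[ 0.58001692 -0.18674295  0.012     ] [ 0.59166902 -0.23147476  0.012     ] 0.046224514288103466 [ 0.58584297 -0.20910885  0.012     ]
t 11.9 p [ 0.5871 -0.2094  0.0317] yaw_y -75.2 w 0.0941 F [-0.63  1.11  0.39] xdir [ 0.0029 -0.0014 -1.    ] q6 0.879 q1 -0.433
 shift tool frame /0.25: [ 0.1108 -0.0025  0.0048]
 turn/360: 0.00055 deg world -0.2
```

Emit:
drive_tool(
  commands=[
    [[0.04,-0.002,0.004,0],[0.04,0,0,0],[0.028,0,0,0],[0,0,0,0],[0,0,0,0],[0,0,0,0]],
  ],
)

```text
time: 12.5
tool_pos: [0.5849, -0.2087, 0.0031]
ee_rot: [2.222, 1.571, -0.661]
wrist_force: [-0.3, -0.3, 0.0]
width: 0.0938
```

```bash
python3 - <<'E'
from gd import *
plan([.5858,-.2091,.004],-75)
E
```

```text
t 12.5 p [ 0.5849 -0.2087  0.0031] yaw_y -75.21 w 0.0938 F [-0.33 -0.31  0.02] xdir [ 1.e-04 -1.e-04 -1.e+00] q6 0.879 q1 -0.434
 shift tool frame /0.25: [-0.0037  0.0024 -0.0029]
 turn/360: -0.00058 deg world 0.21
```

Emit:
drive_tool(
  commands=[
    [[0,0,-0.002,0],[0,0,0,0],[0,0,0,0],[0,0,0,0],[0,0,0,0],[0,0,0,0],[0,0,0,0],[0,0,0,0]],
  ],
  grip=0.46,
)

```text
time: 13.3
tool_pos: [0.5854, -0.2086, 0.0031]
ee_rot: [2.188, 1.57, -0.696]
wrist_force: [0.2, -0.1, 0.5]
width: 0.0436
```

```bash
python3 - <<'E'
from gd import *
plan()
s=snap('wrist','w10')
E
```

```text
t 13.3 p [ 0.5854 -0.2086  0.0031] yaw_y -75.21 w 0.0436 F [ 0.19 -0.11  0.53] xdir [ 2.e-04 -2.e-04 -1.e+00] q6 0.879 q1 -0.433
```

View pics/w10.png

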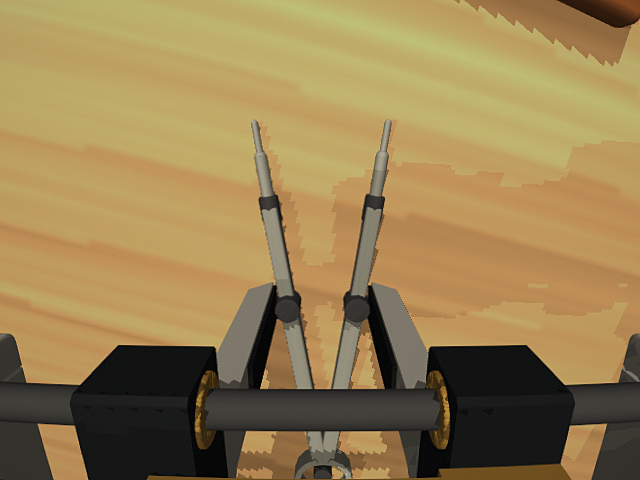

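Emit:
drive_tool(
  commands=[
    [[-0.02,0,0,0],[-0.04,0,0,0],[-0.05,0,0,0],[-0.06,0,0,0],[-0.06,0,0,0],[-0.05,0,0,0],[-0.03,0,0,0],[0,0,0,0],[0,0,0,0],[0,0,0,0],[0,0,0,0]],
  ],
)

```text
time: 14.45
tool_pos: [0.5847, -0.2083, 0.0794]
ee_rot: [-0.671, 1.569, 2.729]
wrist_force: [-0.2, 0.8, -2.2]
width: 0.0429
```

```bash
python3 - <<'E'
from gd import *
s=load('w10'); a=onplane(s,254,121.5,.003);b=onplane(s,388.5,121.5,.003);print('gap on bench',np.linalg.norm(a-b))
p,R,o=tool(); print('tips rel tool',(R.T@(a-p)).round(4),(R.T@(b-p)).round(4))
plan()
s=snap('wrist','w11');snap('side','s11');snap('scene','c11')
z=s['z_map']; print(z[115:130,250:260].min(), z[115:130,385:395].min())
E
```

```text
gap on bench 0.05761570951945938
tips rel tool [ 0.0763 -0.0288 -0.0824] [ 0.0762  0.0288 -0.0824]
t 14.45 p [ 0.5847 -0.2083  0.0794] yaw_y -75.2 w 0.0429 F [-0.24  0.77 -2.18] xdir [-1.8e-03  8.0e-04 -1.0e+00] q6 0.879 q1 -0.433
0.16877584 0.0
```

View pics/w11.png

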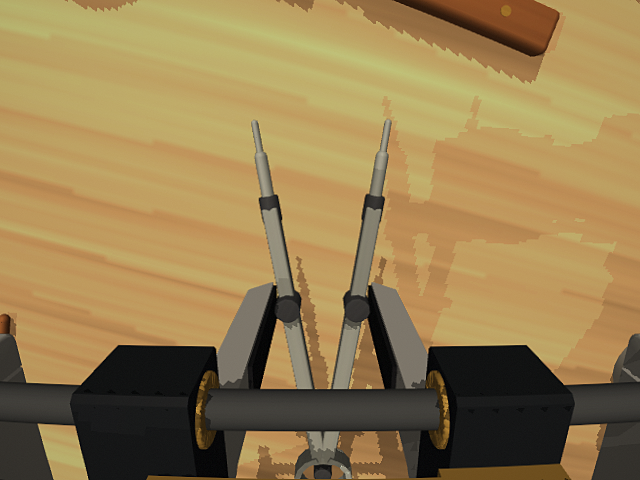

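Emit:
drive_tool(
  commands=[
    [[0,0,0,0.012],[0,0,0,0.015],[0,0,0,0.015],[0,0,0,0.015],[0,0,0,0.012],[0,0,0,0],[0,0,0,0]],
  ],
)

```text
time: 15.3
tool_pos: [0.5853, -0.2085, 0.0803]
ee_rot: [0.081, 1.571, 3.048]
wrist_force: [0.2, 1.4, -0.8]
width: 0.0436
```

```bash
python3 - <<'E'
from gd import *
plan([.4928,.1272,.07],-100.1)
E
```

```text
t 15.3 p [ 0.5853 -0.2085  0.0803] yaw_y -99.95 w 0.0436 F [ 0.17  1.36 -0.84] xdir [-2.e-04  0.e+00 -1.e+00] q6 1.311 q1 -0.433
 shift tool frame /0.25: [ 0.0415 -1.2587  0.5964]
 turn/360: 0.00041 deg world -0.15
```

Emit:
drive_tool(
  commands=[
    [[0,-0.03,0.015,0],[0,-0.06,0.03,0],[0,-0.09,0.045,0],[0,-0.1,0.05,0],[0,-0.1,0.05,0],[0,-0.1,0.05,0],[0,-0.1,0.05,0],[0,-0.1,0.05,0],[0,-0.1,0.05,0],[0,-0.1,0.05,0],[0,-0.1,0.05,0],[0,-0.1,0.045,0],[0,-0.09,0.03,0],[0,-0.06,0.02,0],[0,-0.028,0.011,0],[0,0,0,0],[0,0,0,0],[0,0,0,0]],
  ],
  grip=0.455,
)

```text
time: 17.1
tool_pos: [0.4935, 0.1265, 0.0805]
ee_rot: [1.959, 1.57, -1.358]
wrist_force: [0.1, 0.4, -0.9]
width: 0.0433
```

```bash
python3 - <<'E'
from gd import *
plan([.4928,.1272,.05],-100.1)
s=snap('wrist','w12')
E
```

```text
t 17.1 p [0.4935 0.1265 0.0805] yaw_y -100.09 w 0.0433 F [ 0.1   0.44 -0.92] xdir [ 1.e-04 -4.e-04 -1.e+00] q6 1.887 q1 0.14
 shift tool frame /0.25: [ 0.1218 -0.0024  0.0033]
 turn/360: 3e-05 deg world -0.01
```

View pics/w12.png

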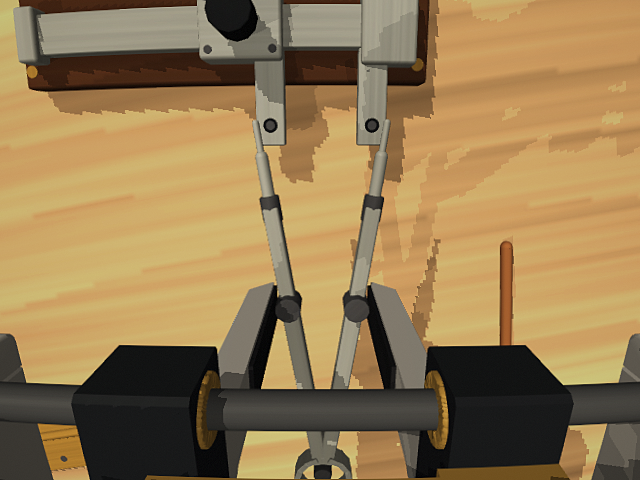

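Emit:
drive_tool(
  commands=[
    [[0.03,0,0,0],[0.04,0,0,0],[0.04,0,0,0],[0.03,0,0,0],[0,0,0,0],[0,0,0,0],[0,0,0,0]],
  ],
)

```text
time: 17.85
tool_pos: [0.4939, 0.1272, 0.0459]
ee_rot: [-2.896, 1.57, 0.071]
wrist_force: [-0.2, 0.2, -0.9]
width: 0.0428
```

```bash
python3 - <<'E'
from gd import *
plan()
s=snap('wrist','w13'); s2=snap('side','s13'); s3=snap('scene','c13')
cv2.imwrite('pics/w13c.png',cv2.resize(s['pixels'][40:220,200:440,::-1],None,fx=3,fy=3,interpolation=cv2.INTER_CUBIC))
cv2.imwrite('pics/s13c.png',cv2.resize(s2['pixels'][250:330,220:340,::-1],None,fx=6,fy=6,interpolation=cv2.INTER_CUBIC))
E
```

```text
t 17.85 p [0.4939 0.1272 0.0459] yaw_y -100.04 w 0.0428 F [-0.23  0.17 -0.86] xdir [ 9.e-04  1.e-04 -1.e+00] q6 1.887 q1 0.141
```

View pics/w13c.png

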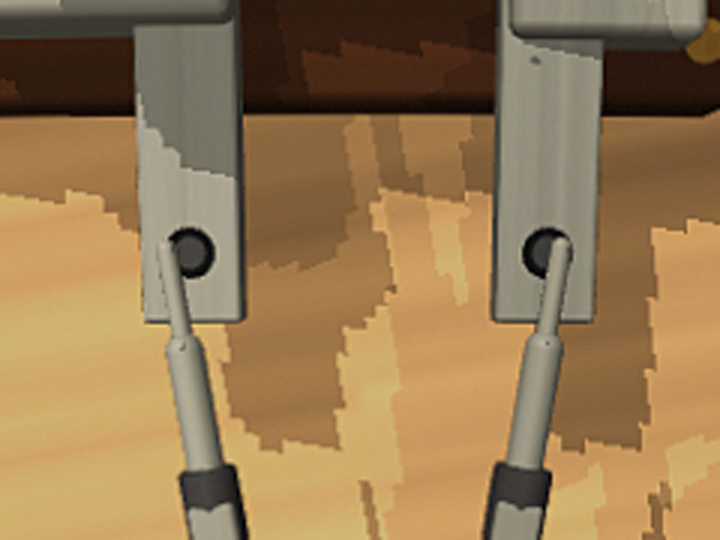

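View pics/s13c.png

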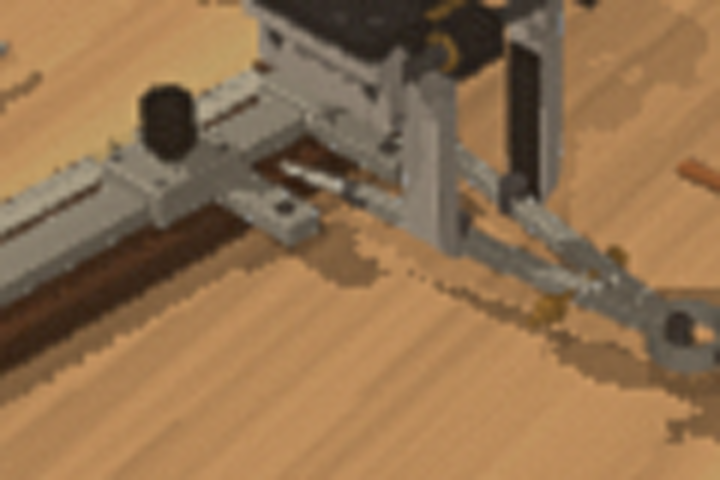

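```bash
cat > chk.py <<'E'
from gd import *
def chk(f,tl,tr,dl,dr,zt):
    s=load(f); a=onplane(s,*tl,zt);b=onplane(s,*tr,zt);c=onplane(s,*dl,.026);d=onplane(s,*dr,.026)
    p,R,o=tool()
    print('gap',np.linalg.norm(a-b),'dots',np.linalg.norm(c-d))
    for n,x in (('slide-tL',c-a),('head-tR',d-b),('mid',(c+d-a-b)/2)): print(n,'mm tool yz',(R.T@x*1000).round(2)[1:], '/0.25',(R.T@x/.25).round(4)[1:])
E
python3 - <<'E'
from chk import *
chk('w13',(254.7,120.3),(387.7,120),(263.7,124),(382.3,124),.046)
E
```

```text
gap 0.056884883819340766 dots 0.05648984678839062
slide-tL mm tool yz [1.02 1.06] /0.25 [0.0041 0.0042]
head-tR mm tool yz [0.62 1.18] /0.25 [0.0025 0.0047]
mid mm tool yz [0.82 1.12] /0.25 [0.0033 0.0045]
```

Gap and dots agree (56.9 against 56.5 mm); about 1 mm of shift remains, then down to about 7 mm above the dots.

Emit:
drive_tool(
  commands=[
    [[0.012,0.0033,0.0045,0],[0.02,0,0,0],[0.012,0,0,0],[0.006,0,0,0],[0,0,0,0],[0,0,0,0],[0,0,0,0],[0,0,0,0]],
  ],
)

```text
time: 18.8
tool_pos: [0.4924, 0.1266, 0.0332]
ee_rot: [-3.035, 1.57, -0.069]
wrist_force: [0.7, -0.1, -1.3]
width: 0.0427
```

```bash
python3 - <<'E'
from gd import *
plan()
s=snap('wrist','w14'); s2=snap('side','s14'); plan(); s3=snap('scene','c14'); plan()
cv2.imwrite('pics/w14c.png',cv2.resize(s['pixels'][40:220,200:440,::-1],None,fx=3,fy=3,interpolation=cv2.INTER_CUBIC))
cv2.imwrite('pics/s14c.png',cv2.resize(s2['pixels'][250:330,220:340,::-1],None,fx=6,fy=6,interpolation=cv2.INTER_CUBIC))
E
```

```text
t 18.8 p [0.4924 0.1266 0.0332] yaw_y -100.04 w 0.0427 F [ 0.66 -0.12 -1.32] xdir [ 4.e-04 -0.e+00 -1.e+00] q6 1.886 q1 0.14
t 18.9 p [0.4923 0.1265 0.0331] yaw_y -100.05 w 0.0431 F [ 0.38  1.25 -1.31] xdir [ 3.e-04 -0.e+00 -1.e+00] q6 1.886 q1 0.14
t 18.95 p [0.4923 0.1265 0.0331] yaw_y -100.05 w 0.0432 F [ 0.23  0.64 -1.34] xdir [ 2.e-04 -0.e+00 -1.e+00] q6 1.886 q1 0.14
```

View pics/w14c.png

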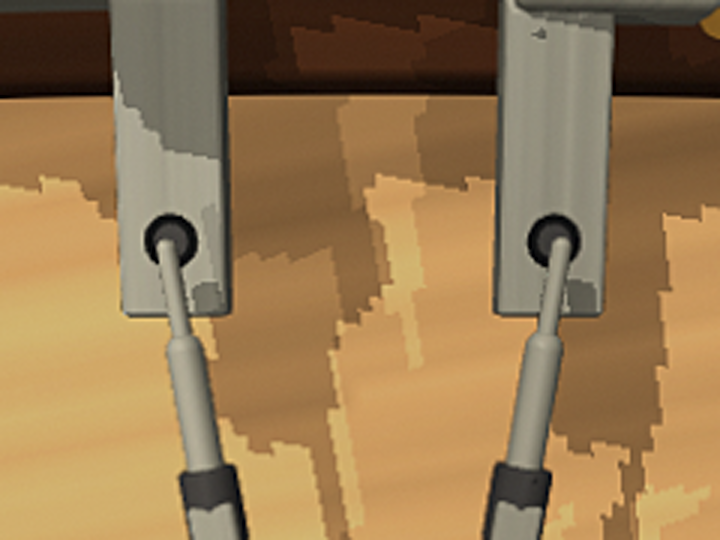

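View pics/s14c.png

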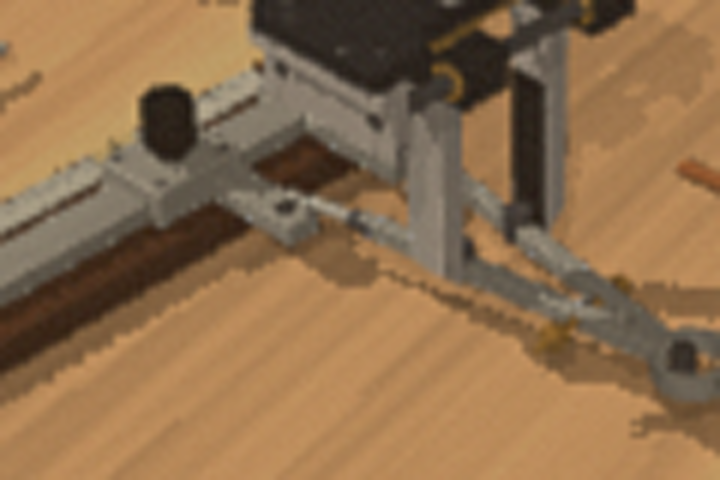

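```bash
python3 - <<'E'
from chk import *
f=lambda x,y:(200+x/3,40+y/3)
chk('w14',f(164,241),f(563,240),f(171,241),f(554,241),.033)
# wrist depth at tips
s=load('w14')
for (u,v) in ((255,123),(254.8,121),(387,123),(387.5,121)): print('depth pt',depthpt(s,u,v).round(4))
# where tip should be in side/scene for heights
t=onplane(s,*f(164,241),.033); r=onplane(s,*f(563,240),.033); print(t.round(4),r.round(4))
d=load('side0' if 0 else 's14')
for z in (.027,.033,.039):
    print(z,[( (np.array(proj(d,onplane(s,*f(*q),z)))-[220,250])*6).round(0) for q in ((164,241),(563,240))])
# pointer
w=s['pixels']; s3=load('c14')
cv2.imwrite('pics/c14c.png',cv2.resize(s3['pixels'][235:335,340:470,::-1],None,fx=6,fy=6,interpolation=cv2.INTER_CUBIC))
E
```

```text
gap 0.05696474808480638 dots 0.056813839358798385
slide-tL mm tool yz [-0.09 -0.23] /0.25 [-0.0004 -0.0009]
head-tR mm tool yz [-0.24 -0.09] /0.25 [-0.001  -0.0004]
mid mm tool yz [-0.16 -0.16] /0.25 [-0.0007 -0.0006]
depth pt [0.5771 0.1403 0.0346]
depth pt [0.5779 0.1402 0.0349]
depth pt [0.5673 0.0852 0.0353]
depth pt [0.5681 0.0846 0.0335]
[0.5783 0.1405 0.033 ] [0.5685 0.0844 0.033 ]
0.027 [array([281., 205.]), array([388., 142.])]
0.033 [array([283., 191.]), array([387., 131.])]
0.039 [array([284., 178.]), array([385., 120.])]
```

View pics/c14c.png

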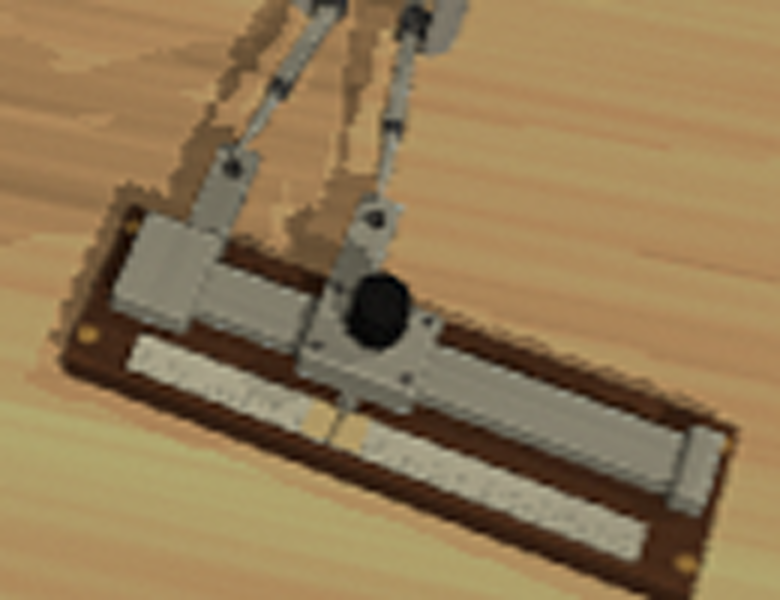

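Emit:
drive_tool(
  commands=[
    [[0,0,0,0],[0,0,0,0],[0,0,0,0],[0,0,0,0],[0,0,0,0]],
  ],
)

```text
time: 19.45
tool_pos: [0.4922, 0.1265, 0.033]
ee_rot: [2.198, 1.571, -1.119]
wrist_force: [0.7, 0.0, -1.2]
width: 0.0431
```

```bash
python3 - <<'E'
from gd import *
plan(); a=load('w14')['pixels'].astype(int); s=snap('wrist','w15'); print('img diff',np.abs(a-s['pixels'])[40:220,200:440].mean()); plan()
print(robot.close_job())
E
```

```text
t 19.45 p [0.4922 0.1265 0.033 ] yaw_y -100.05 w 0.0431 F [ 0.72  0.03 -1.17] xdir [ 0.e+00 -1.e-04 -1.e+00] q6 1.886 q1 0.14
img diff 1.8515817901234568
t 19.5 p [0.4922 0.1265 0.0329] yaw_y -100.04 w 0.0429 F [ 0.47 -0.13 -1.27] xdir [ 0.e+00 -1.e-04 -1.e+00] q6 1.886 q1 0.14
the job is handed in; nothing more can be done
None
```

I slid the gauge's jaw to the pencil line and picked up the dividers by their two bosses. They are now held squeezed over the two setting dots. I handed the job in at 19.5 s of the 64 s allowed. No verdict came back, so what follows is only my own measurement.

- **Pointer:** it stands about 1 mm short of the line, measured close up after I let go of the knob; the limit is 3 mm. The last overhead picture also shows it at the tape line.
- **Gap:** the points measure 57.0 mm apart and the dots 56.8 mm.
- **Over the dots:** each point is within about 0.3 mm of its dot seen from above.
- **Height:** the points are about 7 to 9 mm above the dots. The tool height and the wrist depth readings differ by up to 2 mm, but both are well inside the 0 to 15 mm allowed.
- **Steady:** the gripper opening held at 43 mm. The wrist force stayed close to the dividers' own weight, so nothing seems to rest on the gauge.

I did not measure the bystanders again at the end. No contact showed along the way, and none looked moved in the pictures I viewed.

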